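# Clear the roller track into the stock tray

### The job

Clear the cartons from the roller track into the grey stock tray. One after another, starting with the one nearest the end stop, roll each carton along the rollers until it is fully home against the stop, then ease it back from under the stop's lip, lift it off, set it in any empty pocket of the tray and press it down until its top is flush with the tray. Do not lift a carton off the rollers before it has been home at the stop, and leave everything else on the bench alone.

Things in the scene. Friction and masses are not known exactly. Their poses are not given: they have to be found in the camera images.
- track: level roller track, aluminium and steel, fixed, 80 x 470 mm. Origin: underside centre. Its y axis is the direction of travel, to the end stop; x is across. 18 free rollers, 18 mm thick, pitch 24 mm, from y = -0.22 to +0.19; their tops are 43 mm above the worktop. Side rails, inner faces 54 mm apart, rise 14 mm above the roller tops; the -y end is open.
- stop_face (a point): middle of the stop's bumper, at roller-top height, 225 mm from the track origin. Axes as the track's (y into the stop): a carton fully home has its centre at y = -38 mm. A steel lip overhangs y = -10 to 0 mm, 44 to 50 mm above the rollers, 4 mm over the end of a carton (40 mm tall) that is home: ease or tilt the carton back at least 12 mm before lifting.
- tray: grey stock tray, a solid block 120 x 230 x 55 mm (x, y, z) fixed to the worktop, origin at its underside centre, with three equal pockets side by side along its y (pitch 75 mm). Each pocket is 80 mm along tray x by 52 mm along tray y with a chamfered mouth.
- tray_hole0 (a point): centre of the mouth of pocket 0, level with the tray's top (55 mm above the worktop); axes as the tray's. A white lifter plate in the pocket starts 16 mm below the mouth, so a carton set on it stands 24 mm proud. Pushed down with about 7 N it slides 24 mm to its bottom (no spring, it stays where left); the carton's top is then flush with the tray's top.
- tray_hole1 (a point): centre of the mouth of pocket 1, level with the tray's top (55 mm above the worktop); axes as the tray's. A white lifter plate in the pocket starts 16 mm below the mouth, so a carton set on it stands 24 mm proud. Pushed down with about 7 N it slides 24 mm to its bottom (no spring, it stays where left); the carton's top is then flush with the tray's top.
- tray_hole2 (a point): centre of the mouth of pocket 2, level with the tray's top (55 mm above the worktop); axes as the tray's. A white lifter plate in the pocket starts 16 mm below the mouth, so a carton set on it stands 24 mm proud. Pushed down with about 7 N it slides 24 mm to its bottom (no spring, it stays where left); the carton's top is then flush with the tray's top.
- carton_1: closed white and green card carton, 48 x 76 x 40 mm (x, y, z), 0.13 to 0.25 kg, origin at its underside centre, long side (y) along the track at first; the one nearest the end stop. All cartons are alike; in some starts one of the three is absent.
- carton_2: closed white and green card carton, 48 x 76 x 40 mm (x, y, z), 0.13 to 0.25 kg, origin at its underside centre, long side (y) along the track at first; the second place in the queue. All cartons are alike; in some starts one of the three is absent.
- carton_3: closed white and green card carton, 48 x 76 x 40 mm (x, y, z), 0.13 to 0.25 kg, origin at its underside centre, long side (y) along the track at first; the last place in the queue. All cartons are alike; in some starts one of the three is absent.
- timer: small white lab timer lying on its back, 64 x 66 x 18 mm; a bystander, to be left alone. Origin at its underside centre.
- stain_b: small dark blue screw-cap bottle, 40 mm across, 102 mm tall; a bystander, to be left alone. Origin at its underside centre.
- marker_black: white marker pen with a black cap, 119 mm long, lying on the sheet at the left; a bystander, to be left alone. Origin at its underside centre.
- sanitiser: white bottle with a blue cap, 62 mm across, 169 mm tall, at the right front; a bystander, to be left alone. Origin at its underside centre.
- slide_packet: card packet with a blue top, 31 x 83 x 57 mm, standing on the worktop (not one of the cartons); a bystander, to be left alone. Origin at its underside centre.
- specimen_cup: white specimen cup with a screw lid, 55 mm across, 59 mm tall; a bystander, to be left alone. Origin at its underside centre.

How it is judged:
By the outcome, as a careful person would: the job done as asked, in the order asked, and still so for the second after the job is handed in, with the robot touching nothing.
Of carton_1, carton_2, carton_3 only 2 to 3 are there at a start; the rules pass over those that are not, and their reading is None.
At some moment in a run one of carton_1, carton_2, carton_3 may be knocked a few centimetres aside while the robot is not near it.
It also fails if it takes over 210 s, if anything falls off the work surface, if the arm or the gripper's body presses on something with over 40 N, if the wrist force passes 120 N, or if a joint passes its speed limit or range.

### The arm

A 7-joint arm with a two-finger parallel gripper is mounted at the origin on a cart in front of the work surface, level with it; the furniture and walls round the work are solid. World frame = base frame: x ahead of the robot, y to its left, z up, the work surface at z = 0. Lengths are in m, angles in rad, forces in N, time in s.
With the tool pointing down it reaches from about 0.4 to 0.85 m from the base axis. Payload 4.5 kg.
Tool frame: the origin (TCP) lies midway between the tips of the shut fingers; the grasp point (between the pads) lies 19 mm behind it (bot.grip_point_offset is the distance from the TCP to the grasp point, in m); z points along the fingers, y is the line along which they close (so a half turn about z gives the same grasp; the last joint's range is limited). The gripper opens to 85 mm and grips with 20 to 120 N. Pads are 22 mm wide; open, the fingers measure 114 mm over their backs; the gripper's body (76 mm by 85 mm) begins 54 mm behind the grasp point. The pads swing forward as they close: fully open they stand 13 mm farther back than shut.
Start: joints at [0.034, 0.689, -0.195, 1.565, 0.157, 0.902, -0.215], TCP at [0.625, 0, 0.231] pointing down, gripper open.
Joint ranges: [-3.01, 3.01], [-0.46, 2.08], [-1.47, 1.51], [0.13, 2.56], [-1, 4.14], [0.04, 2.09], [-2.66, 2.66]. Speed limits (rad/s): [2.57, 2.57, 3.14, 3.14, 3.14, 3.14, 3.14].

### API

Orientations are given as a unit quaternion [x, y, z, w].
In Python, from plant import bot gives the robot as it stands. The module is installed in compiled form; this text tells all that it offers.
- The arm moves only by the tool apply_moves, never from a script. Its argument "deltas" is a list of rows, each an object with "hand": the closure, from -1 (fully open) to 1 (shut); "dp": the shift along the tool's x, y, z in m, a list of three; "delta_rot": the turn, a rotation vector about the tool's x, y, z in degrees, a list of three. In form: [{"hand": hand, "dp": [tx, ty, tz], "delta_rot": [wx, wy, wz]}, ...]. A call has 1 to 5 rows; each row shifts and turns the commanded pose from where the row before left it, along the tool's axes as they then stand; what a row does not reach is not made up. A row lasts 1/12 s, in which the tool goes at most 41.7 mm and 7.16 degrees, less where a joint would pass 70% of its speed; a pose out of reach is approached as far as the arm can. A call with a gripper value outside its range is refused whole. The fingers move at their own pace and stop on an object; "force" is the grip in N (left out, the last holds). Time passes only in rows, so rows that do not move let the fingers close. It gives the time, the measured TCP pose, the force, the opening and the grip force at its end, in the units of the state.
- bot.read_state(): the state, without advancing time (a new reading comes with each control period).
- bot.snapshot(name): name is "scene" or "side" or "wrist"; returns (picture, depth): 480x640x3 uint8, blue, green, red; 480x640 float32, m along the optical axis (not along the pixel's ray), 0 where there is no reading.
- bot.camera_info(name): a dict with "vfov" (degrees; the focal length in pixels is half the picture's height over the tangent of half this angle, whatever the lens; pixels are square), "cx", "cy" (the principal point, pixels), "view" (4x4, takes a point from world to camera coordinates). Camera axes: x right, y down, z forward; pixel columns grow to the right and rows downward; lengths in m; the calibration is good to about 2 mm. The wrist camera is an equidistant fisheye: a pixel r from the principal point sees the ray r / f radians off the axis. A picture is of the moment at which its call begins: read the wrist's pose just before it. camera_info takes no time and is no camera call; for the wrist camera it gives the pose at the moment of the call.
- bot.job_done(): hands the job in; it is judged then, once.
The state is a dict: "t": time; "joint_pos": joint angles; "qvel": joint speeds; "joint_efforts": joint torques, N m; "tool_pos": TCP position; "orientation": TCP orientation; "force": force on the tool from outside, world axes, zero at the start; "moment": the same for the moment, N m; "finger_gap": finger opening in m; "grasp_force": force on a finger pad.
Only numpy, scipy, OpenCV 4.12 (cv2) and the standard library are available. Lean on these libraries where they do the work, as an engineer would, in place of code of your own. Each camera call takes 0.05 s, during which the arm holds its last target. There are 200 camera calls.

## Working session

There is one attempt and no reset: what is moved stays moved. The work goes in short steps, Python scripts to look and compute and a tool call to move; the robot and the scene stay as the last step left them, time stands still between calls to the robot, and variables do not carry over. Pictures are saved under pics/ and viewed, at most 14 in all, crops included, and the job is handed in when it is done.

Besides the shell and the picture viewer there is one more tool, called after "Emit:" as a command line: name --argument value ..., lists and objects as JSON in quotes. apply_moves: Moves the arm, as the interface text tells. Its arguments: {"type":"object","properties":{"deltas":{"type":"array","items":{"type":"object","properties":{"hand":{"type":"number"},"dp":{"type":"array","items":{"type":"number"}},"delta_rot":{"type":"array","items":{"type":"number"}}}}},"force":{"type":"number"}},"required":["deltas"]}

```bash
mkdir -p pics; cat > h.py <<'E'
import numpy as np, cv2
from plant import bot
from scipy.spatial.transform import Rotation as R
def snap(n,f=None):
    ci=bot.camera_info(n); im,d=bot.snapshot(n)
    if f: cv2.imwrite('pics/'+f,im)
    return im,d,ci
def pts(d,ci):
    f=240/np.tan(np.radians(ci['vfov']/2)); v,u=np.mgrid[0:480,0:640].astype(float)
    P=np.stack([(u-ci['cx'])/f*d,(v-ci['cy'])/f*d,d,np.ones_like(d)],-1)
    W=P@np.linalg.inv(ci['view']).T
    W=W[...,:3]; W[d==0]=np.nan
    return W
def st():
    s=bot.read_state(); print(round(s['t'],2),np.round(s['tool_pos'],4),np.round(s['orientation'],4),np.round(s['force'],1),round(s['finger_gap'],4),round(s['grasp_force'],1)); return s
E
python3 - <<'E'
from h import *
s=st()
for n in('scene','side'):
    im,d,ci=snap(n,n+'1.png'); np.save(n+'_W.npy',pts(d,ci)); print(n,ci['vfov'],ci['cx'],ci['cy'],np.round(np.linalg.inv(ci['view'])[:3,3],2))
E
```

```text
0.0 [ 0.6244 -0.      0.2305] [ 7.071e-01  7.071e-01 -7.000e-04 -6.000e-04] [-0.  -0.1  0.1] 0.0852 0.0
scene 42.78125426605182 305.1919809801167 232.60389741520802 [-0.06  0.66  1.11]
side 51.14839090759625 323.7832374240274 236.3947295625597 [1.12 0.02 0.93]
```

View pics/scene1.png

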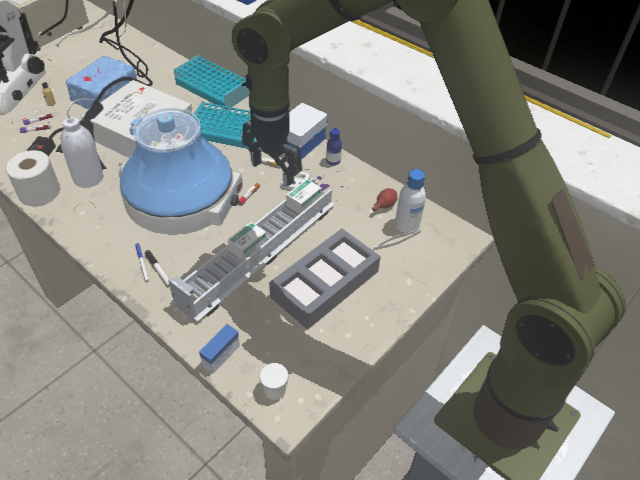

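View pics/side1.png

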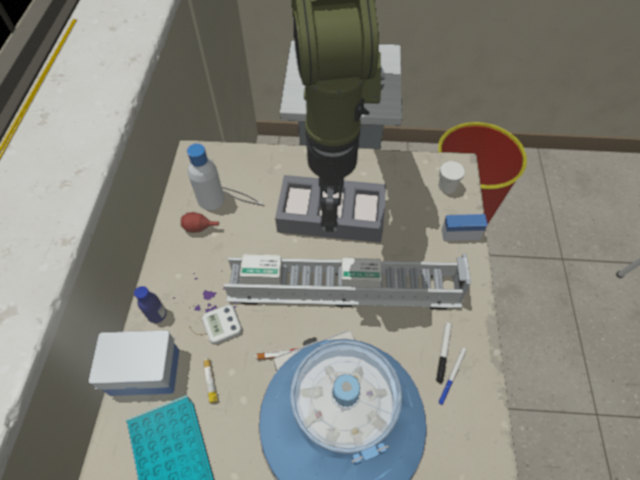

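Two cartons are present: one mid-track (side view ~360,270) and one at the open end (~262,267). The stop is at the +y end (~462,272) and the tray lies nearer the robot. Next I measure them.

```bash
python3 - <<'E'
from h import *
for n in('scene','side'):
    W=np.load(n+'_W.npy'); im=cv2.imread(f'pics/{n}1.png')
    def sel(z0,z1,box): 
        m=(W[...,2]>z0)&(W[...,2]<z1); b=np.zeros_like(m); b[box[1]:box[3],box[0]:box[2]]=1; return m&b
    def rect(name,m):
        k,l,s,c=cv2.connectedComponentsWithStats(m.astype(np.uint8),connectivity=4)
        for i in range(1,k):
            if s[i,4]<60: continue
            p=W[l==i]; r=cv2.minAreaRect((p[:,:2]*1000).astype(np.float32)); print(n,name,s[i],np.round(r[0],1),np.round(r[1],1),round(r[2],1),'z',np.round(np.nanmedian(p[:,2]),4))
    tb=(160,165,340,330) if n=='scene' else (220,245,475,310)
    rect('cart',sel(.077,.088,tb)); rect('stop',sel(.089,.1,tb)); rect('rail',sel(.053,.061,tb))
    yb=(265,225,385,330) if n=='scene' else (270,170,392,245)
    rect('tray',sel(.049,.061,yb)); rect('plate',sel(.03,.045,yb))
E
python3 - <<'E'
import cv2
im=cv2.imread('pics/side1.png')[165:315,215:480]; cv2.imwrite('pics/c1.png',cv2.resize(im,None,fx=3,fy=3,interpolation=cv2.INTER_CUBIC))
E
```

```text
scene cart [160 165  71  49 381] [822.1  38.1] [ 63.1 223.4] 0.2 z 0.0827
scene cart [287 179  35  26 464] [ 654.3 -132.3] [55.1 78.1] 2.2 z 0.0817
scene cart [228 222  38  29 566] [650.   62.4] [53.2 78.4] 1.0 z 0.0819
scene stop [160 166  69  44 419] [824.1  47.5] [201.2  56.9] 85.8 z 0.0942
scene stop [168 277  26  20 196] [641.  255.7] [22.  65.8] 89.7 z 0.092
scene rail [172 172  70  51 348] [803.6  21.3] [ 73.4 225. ] 5.0 z 0.0577
scene rail [301 194  24  21 112] [ 628.2 -133.2] [13.1 87.3] 2.2 z 0.056
scene rail [255 238  18  14  70] [622.3  40.5] [14.7 52.1] 0.6 z 0.0558
scene rail [322 240   8  17  71] [511.2 -49.2] [16.  51.1] 41.4 z 0.0546
scene rail [192 244  45  32 134] [672.3 151.4] [112.4  31. ] 83.6 z 0.0558
scene rail [328 252  12  10  63] [482.2 -41.6] [33.7 18.5] 0.3 z 0.0546
scene rail [292 258  19  14  81] [512.4  25.2] [32.7 39.7] 86.3 z 0.0548
scene rail [190 261  55  45 180] [614.7 185.3] [  8.7 156.9] 1.7 z 0.0558
scene rail [305 273  35  29 208] [445.7  27.3] [63.7 80.3] 63.5 z 0.0544
scene rail [304 299  20  15  98] [425.1  90. ] [47.1 19.6] 87.9 z 0.0547
s
[... 1075 characters left out ...]
1] [ 3.5 65.1] 2.1 z 0.0567
side rail [223 284  76   5 218] [ 687.4 -131. ] [  7.8 146.2] 2.1 z 0.0553
side rail [299 284 167   9 565] [677.2 103.5] [ 11.8 320.2] 2.2 z 0.0556
side tray [ 275  175   46   49 1137] [468.3 -72.7] [ 97.1 125.4] 87.6 z 0.0532
side tray [ 337  180   49   51 1226] [474.2  60.6] [ 97.5 125.7] 86.3 z 0.0533
side plate [283 185  28  29 616] [461.7 -82.4] [49.9 75.9] 87.2 z 0.0376
side plate [337 189   8  29  69] [467.   14.1] [ 8.  74.2] 85.4 z 0.0375
side plate [354 191  25  30 608] [470.1  68.1] [52.  75.5] 85.3 z 0.0377
side plate [275 221  48   8 184] [528.  -72.8] [101.9   6.4] 87.3 z 0.0379
side plate [336 226  47  10 181] [534.8  56.6] [97.8  5.5] 86.4 z 0.0376
```

View pics/c1.png

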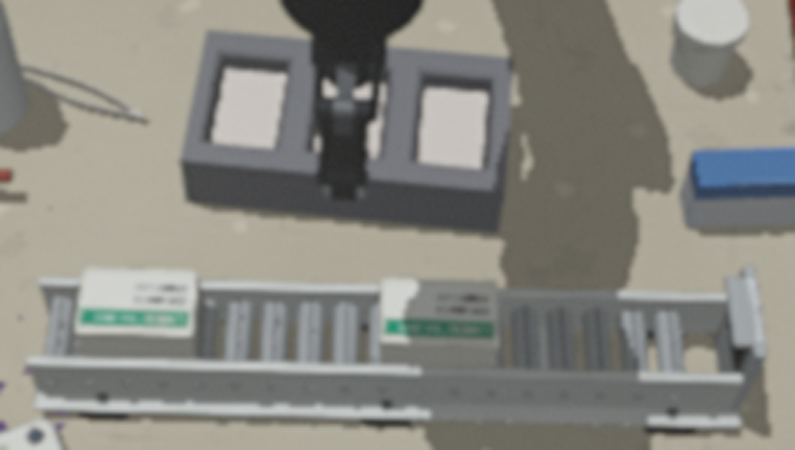

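Both cameras agree within about 2 mm:
- **Track:** yaw ≈ +2.3°, home centre at y ≈ 0.217.
- **Tray:** centre at (0.471, -0.006), yaw ≈ -2.6°.
- **Carton 1:** at (0.651, 0.0615).

I go to carton 1 now.

Emit:
apply_moves --deltas '[{"hand": -1,"dp": [0.031,0.013,0],"delta_rot": [0,0,0]},{"hand": -1,"dp": [0.031,0.0135,0],"delta_rot": [0,0,0]},{"hand": -1,"dp": [0,0,0.035],"delta_rot": [0,0,-2.3]},{"hand": -1,"dp": [0,0,0.04],"delta_rot": [0,0,0]},{"hand": -1,"dp": [0,0,0],"delta_rot": [0,0,0]}]' --force 25

```text
t: 0.52
tool_pos: [0.6457, 0.0618, 0.1486]
orientation: [0.692, 0.722, -0.006, -0.005]
force: [-1.8, -0.9, -1.4]
finger_gap: 0.0854
grasp_force: 0.0
```

```bash
python3 - <<'E'
from h import *
st(); im,d,ci=snap('wrist','w1.png'); print(ci['vfov'],ci['cx'],ci['cy'],np.round(np.linalg.inv(ci['view']),3))
E
```

```text
0.52 [0.6457 0.0618 0.1486] [ 0.6921  0.7218 -0.0061 -0.0046] [-1.8 -0.9 -1.4] 0.0854 0.0
65.70646984690485 324.08147694756775 230.72339871536477 [[ 0.999  0.044 -0.001  0.644]
 [ 0.041 -0.954 -0.296  0.136]
 [-0.014  0.296 -0.955  0.291]
 [ 0.     0.     0.     1.   ]]
```

View pics/w1.png

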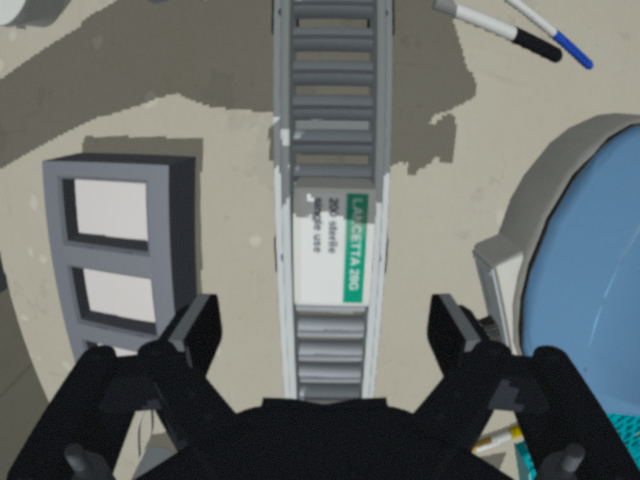

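The wrist view shows carton 1 squarely ahead, with its top centre at about (331,248). The finger midline is at column ~324, so I shift about 4 mm in +x and descend.

Emit:
apply_moves --deltas '[{"hand": -1,"dp": [0,0.004,0.03],"delta_rot": [0,0,0]},{"hand": -1,"dp": [0,0,0.03],"delta_rot": [0,0,0]},{"hand": -1,"dp": [0,0,0.025],"delta_rot": [0,0,0]},{"hand": -1,"dp": [0,0,0],"delta_rot": [0,0,0]},{"hand": -1,"dp": [0,0,0],"delta_rot": [0,0,0]}]'

```text
t: 0.98
tool_pos: [0.6559, 0.0617, 0.0724]
orientation: [0.693, 0.721, -0.0, 0.0]
force: [0.8, 0.4, -0.2]
finger_gap: 0.0853
grasp_force: 0.0
```

Emit:
apply_moves --deltas '[{"hand": -1,"dp": [0,-0.005,0.015],"delta_rot": [0,0,0]},{"hand": -1,"dp": [0,0,0],"delta_rot": [0,0,0]},{"hand": 0.0,"dp": [0,0,0],"delta_rot": [0,0,0]},{"hand": 0.0,"dp": [0,0,0],"delta_rot": [0,0,0]},{"hand": 0.0,"dp": [0,0,0],"delta_rot": [0,0,0]}]'

```text
t: 1.4
tool_pos: [0.652, 0.0621, 0.0582]
orientation: [0.693, 0.721, 0.001, 0.001]
force: [1.1, -0.9, 0.3]
finger_gap: 0.0516
grasp_force: 1.2
```

Emit:
apply_moves --deltas '[{"hand": 1,"dp": [0,0,0],"delta_rot": [0,0,0]},{"hand": 1,"dp": [0,0,0],"delta_rot": [0,0,0]},{"hand": 1,"dp": [0,0,0],"delta_rot": [0,0,0]},{"hand": 1,"dp": [0,0,0],"delta_rot": [0,0,0]}]'

```text
t: 1.73
tool_pos: [0.6517, 0.0621, 0.0581]
orientation: [0.693, 0.721, 0.001, 0.001]
force: [-1.2, -0.0, 7.1]
finger_gap: 0.0478
grasp_force: 26.3
```

```bash
python3 - <<'E'
from h import *
st(); im,d,ci=snap('side','s2.png'); cv2.imwrite('pics/s2c.png',cv2.resize(im[150:320,215:480],None,fx=3,fy=3,interpolation=cv2.INTER_CUBIC))
E
```

```text
1.73 [0.6517 0.0621 0.0581] [0.6928 0.7211 0.001  0.0009] [-1.2 -0.   7.1] 0.0478 26.3
```

View pics/s2c.png

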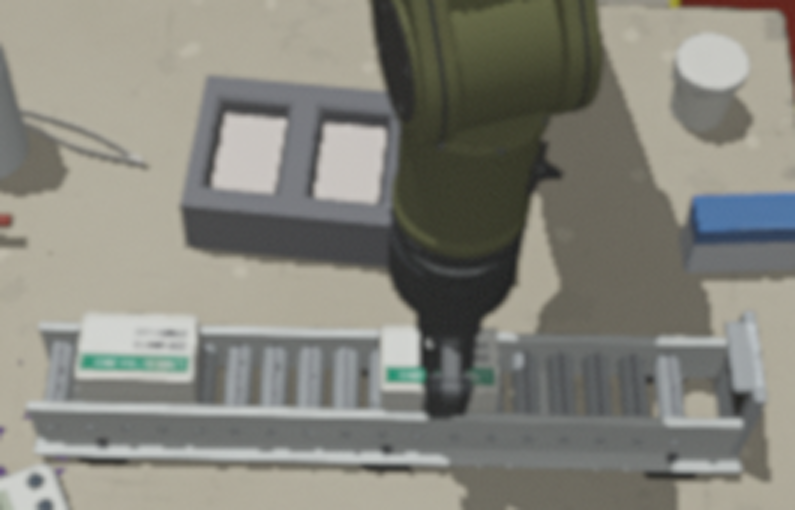

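The carton is gripped at its middle (crop ~445,375), 47.8 mm wide, and held down lightly on the rollers. I roll it toward the stop.

Emit:
apply_moves --deltas '[{"hand": 1,"dp": [0.015,0,0],"delta_rot": [0,0,0]},{"hand": 1,"dp": [0.03,0,0],"delta_rot": [0,0,0]},{"hand": 1,"dp": [0.03,0,0],"delta_rot": [0,0,0]},{"hand": 1,"dp": [0.03,0,0],"delta_rot": [0,0,0]},{"hand": 1,"dp": [0.02,0,0],"delta_rot": [0,0,0]}]'

```text
t: 2.2
tool_pos: [0.6468, 0.1914, 0.0581]
orientation: [0.692, 0.722, 0.003, 0.0]
force: [0.7, -0.1, 3.1]
finger_gap: 0.0475
grasp_force: 25.9
```

Emit:
apply_moves --deltas '[{"hand": 1,"dp": [0.01,0,0],"delta_rot": [0,0,0]},{"hand": 1,"dp": [0.006,0,0],"delta_rot": [0,0,0]},{"hand": 1,"dp": [0.004,0,0],"delta_rot": [0,0,0]},{"hand": 1,"dp": [0,0,0],"delta_rot": [0,0,0]}]'

```text
t: 2.53
tool_pos: [0.6461, 0.2078, 0.0581]
orientation: [0.692, 0.721, 0.002, 0.001]
force: [-0.4, 0.1, 8.2]
finger_gap: 0.0475
grasp_force: 26.4
```

Emit:
apply_moves --deltas '[{"hand": 1,"dp": [0.003,0,0],"delta_rot": [0,0,0]},{"hand": 1,"dp": [0.003,0,0],"delta_rot": [0,0,0]},{"hand": 1,"dp": [0.002,0,0],"delta_rot": [0,0,0]},{"hand": 1,"dp": [0,0,0],"delta_rot": [0,0,0]}]'

```text
t: 2.87
tool_pos: [0.6459, 0.2145, 0.058]
orientation: [0.693, 0.721, 0.001, 0.001]
force: [-0.6, 0.7, 8.7]
finger_gap: 0.0476
grasp_force: 26.4
```

Emit:
apply_moves --deltas '[{"hand": 1,"dp": [0.002,0,0],"delta_rot": [0,0,0]},{"hand": 1,"dp": [0,0,0],"delta_rot": [0,0,0]},{"hand": 1,"dp": [0,0,0],"delta_rot": [0,0,0]}]'

```text
t: 3.12
tool_pos: [0.6459, 0.2161, 0.0581]
orientation: [0.693, 0.721, 0.001, 0.001]
force: [-0.5, -0.1, 8.3]
finger_gap: 0.0478
grasp_force: 26.4
```

Emit:
apply_moves --deltas '[{"hand": 1,"dp": [0.002,0,0],"delta_rot": [0,0,0]},{"hand": 1,"dp": [0,0,0],"delta_rot": [0,0,0]},{"hand": 1,"dp": [0,0,0],"delta_rot": [0,0,0]}]'

```text
t: 3.37
tool_pos: [0.6458, 0.2179, 0.058]
orientation: [0.693, 0.721, 0.001, 0.001]
force: [-0.4, -0.1, 7.9]
finger_gap: 0.0477
grasp_force: 26.4
```

Emit:
apply_moves --deltas '[{"hand": 1,"dp": [0.002,0,0],"delta_rot": [0,0,0]},{"hand": 1,"dp": [0,0,0],"delta_rot": [0,0,0]},{"hand": 1,"dp": [0,0,0],"delta_rot": [0,0,0]}]'

```text
t: 3.62
tool_pos: [0.6458, 0.2179, 0.058]
orientation: [0.694, 0.72, -0.0, 0.002]
force: [-0.7, -2.8, 9.7]
finger_gap: 0.0474
grasp_force: 26.5
```

Emit:
apply_moves --deltas '[{"hand": 1,"dp": [0.003,0,0],"delta_rot": [0,0,0]},{"hand": 1,"dp": [0,0,0],"delta_rot": [0,0,0]},{"hand": 1,"dp": [0,0,0],"delta_rot": [0,0,0]}]'

```text
t: 3.87
tool_pos: [0.6458, 0.2179, 0.058]
orientation: [0.694, 0.72, -0.002, 0.003]
force: [-1.9, -6.5, 9.9]
finger_gap: 0.0477
grasp_force: 26.8
```

```bash
python3 - <<'E'
from h import *
st(); im,d,ci=snap('wrist','w2.png'); cv2.imwrite('pics/w2c.png',cv2.resize(im[130:400,180:480],None,fx=2.2,fy=2.2,interpolation=cv2.INTER_CUBIC))
E
```

```text
3.87 [0.6458 0.2179 0.058 ] [ 0.694   0.72   -0.0018  0.003 ] [-1.9 -6.5  9.9] 0.0477 26.8
```

View pics/w2c.png

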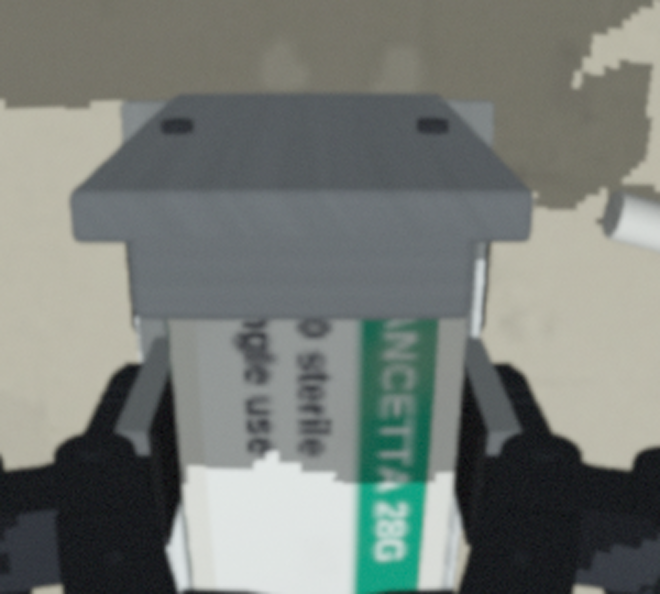

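The carton is home under the lip: it stalled at y = 0.2179 (0.217 predicted) with 6.5 N against the stop. I ease it back about 18 mm and lift.

Emit:
apply_moves --deltas '[{"hand": 1,"dp": [-0.008,0,0],"delta_rot": [0,0,0]},{"hand": 1,"dp": [-0.008,0,0],"delta_rot": [0,0,0]},{"hand": 1,"dp": [-0.008,0,0],"delta_rot": [0,0,0]},{"hand": 1,"dp": [-0.002,0,0],"delta_rot": [0,0,0]},{"hand": 1,"dp": [0,0,0],"delta_rot": [0,0,0]}]' --force 35

```text
t: 4.33
tool_pos: [0.6466, 0.1954, 0.0581]
orientation: [0.694, 0.72, 0.0, 0.001]
force: [0.2, -1.1, 9.1]
finger_gap: 0.0471
grasp_force: 35.2
```

Emit:
apply_moves --deltas '[{"hand": 1,"dp": [0,0,-0.01],"delta_rot": [0,0,0]},{"hand": 1,"dp": [0,0,-0.02],"delta_rot": [0,0,0]},{"hand": 1,"dp": [0,0,-0.025],"delta_rot": [0,0,0]},{"hand": 1,"dp": [0,0,-0.03],"delta_rot": [0,0,0]},{"hand": 1,"dp": [0,0,-0.01],"delta_rot": [0,0,0]}]'

```text
t: 4.75
tool_pos: [0.647, 0.1977, 0.1554]
orientation: [0.693, 0.721, 0.002, 0.001]
force: [1.3, 0.7, -0.8]
finger_gap: 0.0473
grasp_force: 37.3
```

Emit:
apply_moves --deltas '[{"hand": 1,"dp": [0,0,0],"delta_rot": [0,0,6.8]},{"hand": 1,"dp": [0,0,0],"delta_rot": [0,0,6.8]},{"hand": 1,"dp": [0,0,0],"delta_rot": [0,0,6.8]},{"hand": 1,"dp": [0,0,0],"delta_rot": [0,0,6.8]},{"hand": 1,"dp": [0,0,0],"delta_rot": [0,0,6.8]}]'

```text
t: 5.17
tool_pos: [0.6442, 0.197, 0.1504]
orientation: [0.875, 0.484, -0.001, -0.0]
force: [-0.4, 0.7, -2.8]
finger_gap: 0.0475
grasp_force: 37.2
```

Emit:
apply_moves --deltas '[{"hand": 1,"dp": [0,0,0],"delta_rot": [0,0,6.8]},{"hand": 1,"dp": [0,0,0],"delta_rot": [0,0,6.8]},{"hand": 1,"dp": [0,0,0],"delta_rot": [0,0,6.8]},{"hand": 1,"dp": [0,0,0],"delta_rot": [0,0,6.8]},{"hand": 1,"dp": [0,0,0],"delta_rot": [0,0,6.8]}]'

```text
t: 5.58
tool_pos: [0.6442, 0.1972, 0.1503]
orientation: [0.978, 0.207, -0.001, 0.0]
force: [0.4, 0.6, -2.4]
finger_gap: 0.047
grasp_force: 37.2
```

Emit:
apply_moves --deltas '[{"hand": 1,"dp": [0,0,0],"delta_rot": [0,0,6.8]},{"hand": 1,"dp": [0,0,0],"delta_rot": [0,0,6.8]},{"hand": 1,"dp": [0,0,0],"delta_rot": [0,0,6.8]},{"hand": 1,"dp": [0,0,0],"delta_rot": [0,0,6.5]},{"hand": 1,"dp": [0,0,0],"delta_rot": [0,0,0]}]'

```text
t: 6.0
tool_pos: [0.6442, 0.1976, 0.1502]
orientation: [1.0, -0.024, -0.001, 0.001]
force: [-0.7, 0.1, -2.6]
finger_gap: 0.0472
grasp_force: 37.2
```

```bash
python3 - <<'E'
from h import *
s=st(); M=R.from_quat(s['orientation']); print(np.round(M.as_matrix(),3))
print(s['joint_pos'])
g=np.array([.4747,.0692,s['tool_pos'][2]]); print(M.inv().apply(g-s['tool_pos']))
E
```

```text
6.0 [0.6442 0.1976 0.1502] [ 9.997e-01 -2.410e-02 -1.000e-03  7.000e-04] [-0.7  0.1 -2.6] 0.0472 37.2
[[ 0.999 -0.048 -0.002]
 [-0.048 -0.999 -0.001]
 [-0.002  0.001 -1.   ]]
[-0.52392775  0.871692    0.314977    1.48971423 -0.32501972  0.83435198
 -1.71313868]
[-0.16306157  0.13639994  0.00050792]
```

Emit:
apply_moves --deltas '[{"hand": 1,"dp": [-0.031,0.026,0],"delta_rot": [0,0,0]},{"hand": 1,"dp": [-0.031,0.026,0],"delta_rot": [0,0,0]},{"hand": 1,"dp": [-0.031,0.026,0],"delta_rot": [0,0,0]},{"hand": 1,"dp": [-0.031,0.026,0],"delta_rot": [0,0,0]},{"hand": 1,"dp": [-0.031,0.026,0],"delta_rot": [0,0,0]}]'

```text
t: 6.42
tool_pos: [0.4824, 0.0739, 0.1513]
orientation: [1.0, -0.021, -0.0, 0.0]
force: [0.1, -0.8, -2.6]
finger_gap: 0.0472
grasp_force: 37.3
```

Emit:
apply_moves --deltas '[{"hand": 1,"dp": [-0.008,0.006,0.03],"delta_rot": [0,0,0]},{"hand": 1,"dp": [0,0,0.03],"delta_rot": [0,0,0]},{"hand": 1,"dp": [0,0,0],"delta_rot": [0,0,0]},{"hand": 1,"dp": [0,0,0],"delta_rot": [0,0,0]}]'

```text
t: 6.75
tool_pos: [0.4755, 0.0693, 0.0907]
orientation: [1.0, -0.022, -0.001, -0.0]
force: [0.2, 0.3, -1.4]
finger_gap: 0.0477
grasp_force: 37.8
```

```bash
python3 - <<'E'
from h import *
s=st(); M=R.from_quat(s['orientation']); print(M.inv().apply(np.array([.4747,.0692,s['tool_pos'][2]])-s['tool_pos']),np.degrees(np.arctan2(*M.as_matrix()[1::-1,0])))
a,_,_=snap('scene'); 
b,_,cw=snap('wrist','w3.png'); 
c,_,_=snap('side')
z=lambda i,x,y,w,h,f:cv2.resize(i[y:y+h,x:x+w],None,fx=f,fy=f,interpolation=cv2.INTER_CUBIC)
top=np.hstack([z(a,265,200,130,100,3),z(c,290,140,130,100,3)])
cv2.imwrite('pics/m3.png',np.vstack([top,np.pad(cv2.resize(b,(380,285)),((0,0),(0,400),(0,0)))]))
E
```

```text
6.75 [0.4755 0.0693 0.0907] [ 9.998e-01 -2.170e-02 -1.300e-03 -1.000e-04] [ 0.2  0.3 -1.4] 0.0477 37.8
[-7.64042328e-04  1.55483182e-04  2.02335760e-06] -2.491323041972979
```

View pics/m3.png

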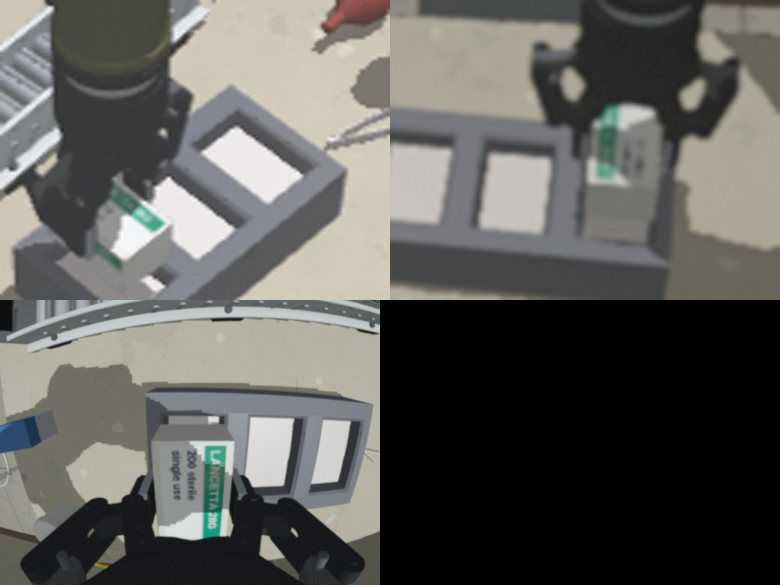

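Carton 1 hangs squarely over the +y pocket. I check its offset against the tray with the wrist depth.

```bash
cat >> h.py <<'E'
def wpts(d,ci):
    f=240/np.tan(np.radians(ci['vfov']/2)); v,u=np.mgrid[0:480,0:640].astype(float)
    x,y=u-ci['cx'],v-ci['cy']; r=np.hypot(x,y)+1e-9; t=np.tan(np.minimum(r/f,1.5))/r
    P=np.stack([x*t*d,y*t*d,d,np.ones_like(d)],-1)@np.linalg.inv(ci['view']).T
    W=P[...,:3]; W[d==0]=np.nan; return W
def fit(W,z0,z1,box,name,n=150):
    m=(W[...,2]>z0)&(W[...,2]<z1)&(W[...,0]>box[0])&(W[...,0]<box[1])&(W[...,1]>box[2])&(W[...,1]<box[3])
    k,l,s,c=cv2.connectedComponentsWithStats(m.astype(np.uint8),connectivity=4)
    for i in range(1,k):
        if s[i,4]<n: continue
        p=W[l==i]; r=cv2.minAreaRect((p[:,:2]*1000).astype(np.float32)); print(name,s[i],np.round(r[0],1),np.round(r[1],1),round(r[2],1),'z',round(float(np.median(p[:,2])),4))
E
python3 - <<'E'
from h import *
s=st(); im,d,ci=snap('wrist'); W=wpts(d,ci)
fit(W,.108,.125,(.38,.56,-.0,.12),'carton'); fit(W,.049,.061,(.38,.56,-.14,.14),'tray'); fit(W,.03,.045,(.4,.54,-.13,.12),'plate')
E
```

```text
6.9 [0.4776 0.0699 0.0925] [ 9.998e-01 -2.190e-02  1.500e-03 -3.000e-04] [ 0.5  0.1 -3.1] 0.0472 37.8
carton [  219   228   211   176 23645] [476.5  69.1] [75.4 75.9] 87.7 z 0.1179
tray [  246   156   382   197 27479] [469.8  -7.2] [231.8 121.1] 87.0 z 0.0551
plate [251 153 132   4 336] [534.2  69.8] [70.4  0.8] 86.8 z 0.0369
plate [384 154 231  20 533] [528.1 -44.3] [159.9   0.9] 87.0 z 0.0378
plate [ 284  196   86   13 1017] [508.   66.6] [46.5  7.2] 86.9 z 0.0392
plate [ 414  198   91  128 9431] [468.5  -8.7] [49.7 79.4] 86.9 z 0.0392
plate [ 521  203   78  117 6097] [464.1 -85.4] [47.7 78.9] 86.8 z 0.0392
```

Emit:
apply_moves --deltas '[{"hand": 1,"dp": [-0.0022,0.0016,0.005],"delta_rot": [0,0,0.5]},{"hand": 1,"dp": [0,0,0.008],"delta_rot": [0,0,0]},{"hand": 1,"dp": [0,0,0.005],"delta_rot": [0,0,0]},{"hand": 1,"dp": [0,0,0.003],"delta_rot": [0,0,0]},{"hand": 1,"dp": [0,0,0.003],"delta_rot": [0,0,0]}]'

```text
t: 7.37
tool_pos: [0.4736, 0.0679, 0.0667]
orientation: [1.0, -0.027, -0.0, 0.0]
force: [1.0, 0.3, -2.0]
finger_gap: 0.0473
grasp_force: 37.9
```

Emit:
apply_moves --deltas '[{"hand": 1,"dp": [0,0,0.003],"delta_rot": [0,0,0]},{"hand": 1,"dp": [0,0,0.002],"delta_rot": [0,0,0]},{"hand": 1,"dp": [0,0,0],"delta_rot": [0,0,0]}]'

```text
t: 7.62
tool_pos: [0.4736, 0.0679, 0.0619]
orientation: [1.0, -0.027, -0.0, 0.0]
force: [-0.4, 0.3, -2.4]
finger_gap: 0.0473
grasp_force: 37.9
```

Emit:
apply_moves --deltas '[{"hand": 1,"dp": [0,0,0.002],"delta_rot": [0,0,0]},{"hand": 1,"dp": [0,0,0.002],"delta_rot": [0,0,0]},{"hand": 1,"dp": [0,0,0],"delta_rot": [0,0,0]}]'

```text
t: 7.87
tool_pos: [0.4737, 0.0679, 0.0581]
orientation: [1.0, -0.027, -0.0, -0.0]
force: [0.3, 0.1, -1.1]
finger_gap: 0.0474
grasp_force: 37.9
```

Emit:
apply_moves --deltas '[{"hand": 1,"dp": [0,0,0.002],"delta_rot": [0,0,0]},{"hand": 1,"dp": [0,0,0],"delta_rot": [0,0,0]}]'

```text
t: 8.03
tool_pos: [0.4738, 0.0679, 0.0561]
orientation: [1.0, -0.027, -0.0, 0.0]
force: [0.1, -0.9, -2.3]
finger_gap: 0.0472
grasp_force: 37.9
```

Emit:
apply_moves --deltas '[{"hand": 1,"dp": [0,0,0.002],"delta_rot": [0,0,0]},{"hand": 1,"dp": [0,0,0],"delta_rot": [0,0,0]}]'

```text
t: 8.2
tool_pos: [0.4739, 0.0679, 0.0542]
orientation: [1.0, -0.027, 0.0, -0.0]
force: [-0.2, -0.1, -2.1]
finger_gap: 0.0473
grasp_force: 38.0
```

Emit:
apply_moves --deltas '[{"hand": 1,"dp": [0,0,0.002],"delta_rot": [0,0,0]},{"hand": 1,"dp": [0,0,0],"delta_rot": [0,0,0]}]'

```text
t: 8.37
tool_pos: [0.474, 0.0679, 0.0526]
orientation: [1.0, -0.027, 0.0, -0.0]
force: [-0.6, 0.1, 3.0]
finger_gap: 0.0474
grasp_force: 40.5
```

Emit:
apply_moves --deltas '[{"hand": 1,"dp": [0,0,0.001],"delta_rot": [0,0,0]},{"hand": 1,"dp": [0,0,0],"delta_rot": [0,0,0]},{"hand": 1,"dp": [0,0,0],"delta_rot": [0,0,0]}]'

```text
t: 8.62
tool_pos: [0.474, 0.0679, 0.0525]
orientation: [1.0, -0.027, 0.001, -0.0]
force: [-1.8, 0.1, 14.5]
finger_gap: 0.0474
grasp_force: 46.7
```

Contact at the expected height. I release, rise, shut the fingers and press.

Emit:
apply_moves --deltas '[{"hand": -1,"dp": [0,0,-0.001],"delta_rot": [0,0,0]},{"hand": -1,"dp": [0,0,0],"delta_rot": [0,0,0]},{"hand": -1,"dp": [0,0,0],"delta_rot": [0,0,0]},{"hand": -1,"dp": [0,0,0],"delta_rot": [0,0,0]},{"hand": -1,"dp": [0,0,-0.01],"delta_rot": [0,0,0]}]'

```text
t: 9.03
tool_pos: [0.4729, 0.0678, 0.0613]
orientation: [1.0, -0.027, -0.001, 0.0]
force: [-0.4, -0.1, -1.0]
finger_gap: 0.0851
grasp_force: 0.0
```

Emit:
apply_moves --deltas '[{"hand": -1,"dp": [0,0,-0.02],"delta_rot": [0,0,0]},{"hand": -1,"dp": [0,0,-0.03],"delta_rot": [0,0,0]},{"hand": 1,"dp": [0,0,0],"delta_rot": [0,0,0]},{"hand": 1,"dp": [0,0,0],"delta_rot": [0,0,0]},{"hand": 1,"dp": [0,0,0],"delta_rot": [0,0,0]}]'

```text
t: 9.45
tool_pos: [0.4737, 0.0681, 0.1124]
orientation: [1.0, -0.027, 0.0, -0.0]
force: [0.5, -0.3, -0.1]
finger_gap: 0.0516
grasp_force: 0.0
```

Emit:
apply_moves --deltas '[{"hand": 1,"dp": [0,0,0],"delta_rot": [0,0,0]},{"hand": 1,"dp": [0,0,0],"delta_rot": [0,0,0]},{"hand": 1,"dp": [0,0,0],"delta_rot": [0,0,0]},{"hand": 1,"dp": [0,0,0],"delta_rot": [0,0,0]}]'

```text
t: 9.78
tool_pos: [0.4735, 0.0678, 0.1118]
orientation: [1.0, -0.027, -0.001, 0.0]
force: [-0.0, -0.6, -0.4]
finger_gap: 0.001
grasp_force: 0.0
```

```bash
python3 - <<'E'
from h import *
s=st(); im,d,ci=snap('wrist'); W=wpts(d,ci)
fit(W,.066,.09,(.38,.56,-.0,.12),'carton'); fit(W,.049,.061,(.38,.56,-.14,.14),'tray'); 
im,d,ci=snap('side'); fit(pts(d,ci),.077,.089,(.55,.75,-.25,.24),'cart_side')
E
```

```text
9.78 [0.4735 0.0678 0.1118] [ 9.996e-01 -2.710e-02 -5.000e-04  1.000e-04] [-0.  -0.6 -0.4] 0.001 0.0
carton [ 275  193   98  137 9553] [473.1  67.4] [49.1 75.4] 86.8 z 0.0778
tray [  248   146   360   194 32762] [470.   -6.8] [231.4 121.3] 87.1 z 0.0551
cart_side [240 254  41  24 875] [ 656.  -133.6] [50.  75.3] 1.5 z 0.0816
```

Carton 1 sits square in the pocket with its top at z = 0.078. I press it down.

Emit:
apply_moves --deltas '[{"hand": 1,"dp": [0,0,0.02],"delta_rot": [0,0,0]},{"hand": 1,"dp": [0,0,0.01],"delta_rot": [0,0,0]},{"hand": 1,"dp": [0,0,0.006],"delta_rot": [0,0,0]},{"hand": 1,"dp": [0,0,0.005],"delta_rot": [0,0,0]},{"hand": 1,"dp": [0,0,0],"delta_rot": [0,0,0]}]'

```text
t: 10.3
tool_pos: [0.4735, 0.0678, 0.0708]
orientation: [1.0, -0.027, -0.0, 0.0]
force: [-0.9, -0.4, 0.6]
finger_gap: -0.0004
grasp_force: 0.0
```

Emit:
apply_moves --deltas '[{"hand": 1,"dp": [0,0,0.004],"delta_rot": [0,0,0]},{"hand": 1,"dp": [0,0,0.004],"delta_rot": [0,0,0]},{"hand": 1,"dp": [0,0,0.004],"delta_rot": [0,0,0]},{"hand": 1,"dp": [0,0,0],"delta_rot": [0,0,0]}]'

```text
t: 10.63
tool_pos: [0.4739, 0.0679, 0.0592]
orientation: [1.0, -0.027, 0.0, -0.0]
force: [0.7, 1.2, -0.0]
finger_gap: 0.0
grasp_force: 0.0
```

Emit:
apply_moves --deltas '[{"hand": 1,"dp": [0,0,0.002],"delta_rot": [0,0,0]},{"hand": 1,"dp": [0,0,0.002],"delta_rot": [0,0,0]},{"hand": 1,"dp": [0,0,0.001],"delta_rot": [0,0,0]},{"hand": 1,"dp": [0,0,0],"delta_rot": [0,0,0]}]'

```text
t: 10.97
tool_pos: [0.4741, 0.0679, 0.055]
orientation: [1.0, -0.027, 0.0, -0.0]
force: [-0.0, -0.5, 8.6]
finger_gap: -0.0001
grasp_force: 4.6
```

```bash
python3 - <<'E'
from h import *
s=st(); im,d,ci=snap('wrist'); W=wpts(d,ci)
p=W.reshape(-1,3)
for x in(.44,.45,.495,.505):
    m=(abs(p[:,0]-x)<.004)&(abs(p[:,1]-.0679)<.015); print(x,m.sum(),np.nanmedian(p[m,2]))
E
```

```text
10.97 [0.4741 0.0679 0.055 ] [ 9.996e-01 -2.710e-02  5.000e-04 -2.000e-04] [-0.  -0.5  8.6] -0.0001 4.6
0.44 0 nan
0.45 0 nan
0.495 7528 0.15016284543848923
0.505 1433 0.05555053348228772
  return np.nanmean(a, axis, out=out, keepdims=keepdims)
```

Emit:
apply_moves --deltas '[{"hand": 1,"dp": [0,0,0.0015],"delta_rot": [0,0,0]},{"hand": 1,"dp": [0,0,0],"delta_rot": [0,0,0]},{"hand": 1,"dp": [0,0,0],"delta_rot": [0,0,0]}]'

```text
t: 11.27
tool_pos: [0.4741, 0.0679, 0.0548]
orientation: [1.0, -0.027, 0.001, -0.0]
force: [-3.0, -1.0, 25.0]
finger_gap: 0.0001
grasp_force: 12.5
```

Emit:
apply_moves --deltas '[{"hand": 1,"dp": [0,0,0.0015],"delta_rot": [0,0,0]},{"hand": 1,"dp": [0,0,0],"delta_rot": [0,0,0]},{"hand": 1,"dp": [0,0,0],"delta_rot": [0,0,0]}]'

```text
t: 11.52
tool_pos: [0.4742, 0.0679, 0.0547]
orientation: [1.0, -0.027, 0.001, -0.001]
force: [-4.7, 0.6, 40.9]
finger_gap: 0.0004
grasp_force: 20.5
```

It has bottomed at z ≈ 0.055. I retreat and verify.

Emit:
apply_moves --deltas '[{"hand": 1,"dp": [0,0,-0.02],"delta_rot": [0,0,0]},{"hand": -1,"dp": [0,0,-0.04],"delta_rot": [0,0,0]},{"hand": -1,"dp": [0,0,-0.04],"delta_rot": [0,0,0]},{"hand": -1,"dp": [0,0,-0.02],"delta_rot": [0,0,0]},{"hand": -1,"dp": [0,0,0],"delta_rot": [0,0,0]}]'

```text
t: 11.93
tool_pos: [0.4766, 0.0681, 0.1753]
orientation: [1.0, -0.027, 0.004, -0.001]
force: [0.6, -0.6, 0.1]
finger_gap: 0.0484
grasp_force: 0.0
```

```bash
python3 - <<'E'
from h import *
s=st(); im,d,ci=snap('wrist','w4.png'); W=wpts(d,ci); p=W.reshape(-1,3)
for n,x,y in(('c',.45,.068),('c',.495,.068),('c',.473,.055),('c',.473,.08),('wall',.471,.03),('wall',.53,-.01)):
    m=(np.hypot(p[:,0]-x,p[:,1]-y)<.005); print(n,x,y,m.sum(),np.nanmedian(p[m,2]) if m.any() else 0)
im,d,ci=snap('side'); fit(pts(d,ci),.077,.089,(.55,.75,-.25,.24),'cart_side')
im,d,ci=snap('scene'); fit(pts(d,ci),.077,.089,(.55,.75,-.25,.24),'cart_scene')
M=R.from_quat(s['orientation']); print(M.inv().apply(np.array([.6555,-.1330,s['tool_pos'][2]])-s['tool_pos']))
E
```

```text
11.93 [0.4766 0.0681 0.1753] [ 9.996e-01 -2.710e-02  4.300e-03 -8.000e-04] [ 0.6 -0.6  0.1] 0.0484 0.0
c 0.45 0.068 127 0.055521041357701306
c 0.495 0.068 148 0.0556742738694474
c 0.473 0.055 140 0.05563922371666011
c 0.473 0.08 140 0.0557505409316246
wall 0.471 0.03 439 0.23145782604386597
wall 0.53 -0.01 165 0.04553987643721402
cart_side [240 254  41  24 888] [ 656.7 -133.4] [50.9 75.4] 1.8 z 0.0817
[0.1895239  0.19109604 0.00128639]
```

Carton 1 is flush: its top is at 0.0556 everywhere and the tray top at 0.055. Carton 2 is still at (0.656, -0.133), so I go there.

Emit:
apply_moves --deltas '[{"hand": -1,"dp": [0.027,0.0273,0],"delta_rot": [0,0,0]},{"hand": -1,"dp": [0.027,0.0273,0],"delta_rot": [0,0,0]},{"hand": -1,"dp": [0.027,0.0273,0],"delta_rot": [0,0,0]},{"hand": -1,"dp": [0.027,0.0273,0],"delta_rot": [0,0,0]},{"hand": -1,"dp": [0.027,0.0273,0],"delta_rot": [0,0,0]}]'

```text
t: 12.5
tool_pos: [0.6011, -0.077, 0.1692]
orientation: [1.0, -0.027, -0.002, -0.0]
force: [1.1, 0.3, -0.1]
finger_gap: 0.0856
grasp_force: 0.0
```

Emit:
apply_moves --deltas '[{"hand": -1,"dp": [0.027,0.0273,0],"delta_rot": [0,0,0]},{"hand": -1,"dp": [0.027,0.0273,0],"delta_rot": [0,0,0]},{"hand": -1,"dp": [0,0,0],"delta_rot": [0,0,-6.8]},{"hand": -1,"dp": [0,0,0],"delta_rot": [0,0,-6.8]},{"hand": -1,"dp": [0,0,0],"delta_rot": [0,0,-6.8]}]'

```text
t: 12.92
tool_pos: [0.6512, -0.1338, 0.1684]
orientation: [0.988, 0.153, -0.002, -0.001]
force: [-0.0, -1.0, 0.4]
finger_gap: 0.0855
grasp_force: 0.0
```

Emit:
apply_moves --deltas '[{"hand": -1,"dp": [0,0,0],"delta_rot": [0,0,-6.8]},{"hand": -1,"dp": [0,0,0],"delta_rot": [0,0,-6.8]},{"hand": -1,"dp": [0,0,0],"delta_rot": [0,0,-6.8]},{"hand": -1,"dp": [0,0,0],"delta_rot": [0,0,-6.8]},{"hand": -1,"dp": [0,0,0],"delta_rot": [0,0,-6.8]}]'

```text
t: 13.33
tool_pos: [0.651, -0.1328, 0.1688]
orientation: [0.9, 0.435, -0.001, -0.001]
force: [0.0, -1.0, 0.1]
finger_gap: 0.0857
grasp_force: 0.0
```

Emit:
apply_moves --deltas '[{"hand": -1,"dp": [0,0,0],"delta_rot": [0,0,-6.8]},{"hand": -1,"dp": [0,0,0],"delta_rot": [0,0,-6.8]},{"hand": -1,"dp": [0,0,0],"delta_rot": [0,0,-6.8]},{"hand": -1,"dp": [0,0,0],"delta_rot": [0,0,-6.8]},{"hand": -1,"dp": [0,0,0],"delta_rot": [0,0,-6.8]}]'

```text
t: 13.75
tool_pos: [0.651, -0.1328, 0.1688]
orientation: [0.734, 0.68, -0.001, -0.002]
force: [-0.9, -0.6, -0.6]
finger_gap: 0.0852
grasp_force: 0.0
```

Emit:
apply_moves --deltas '[{"hand": -1,"dp": [0,0,0],"delta_rot": [0,0,-6.8]},{"hand": -1,"dp": [0,0,0.03],"delta_rot": [0,0,0]},{"hand": -1,"dp": [0,0,0],"delta_rot": [0,0,0]},{"hand": -1,"dp": [0,0,0],"delta_rot": [0,0,0]}]'

```text
t: 14.08
tool_pos: [0.6496, -0.1328, 0.1382]
orientation: [0.694, 0.72, -0.002, -0.003]
force: [0.2, -0.2, 0.6]
finger_gap: 0.085
grasp_force: 0.0
```

```bash
python3 - <<'E'
from h import *
s=st(); im,d,ci=snap('wrist','w5.png'); W=wpts(d,ci)
fit(W,.072,.092,(.6,.71,-.2,.3),'carton'); fit(W,.052,.062,(.6,.71,-.25,.1),'rail')
M=R.from_quat(s['orientation']).as_matrix(); print(np.round(M,3))
E
```

```text
14.08 [ 0.6496 -0.1328  0.1382] [ 0.6942  0.7197 -0.0018 -0.0031] [ 0.2 -0.2  0.6] 0.085 0.0
carton [  291   187    89   126 10502] [ 654.3 -133.9] [48.9 75.6] 1.7 z 0.0836
rail [ 281    0   16  336 3128] [624.4 -94.7] [  6.7 223.7] 2.1 z 0.0571
rail [ 372    0   20  336 3394] [684.2 -92. ] [  6.9 224.7] 2.0 z 0.0571
rail [296 182  78   3 201] [653.5 -96.7] [47.   0.5] 2.0 z 0.0571
[[-0.036  0.999 -0.007]
 [ 0.999  0.036  0.002]
 [ 0.002 -0.007 -1.   ]]
```

View pics/w5.png

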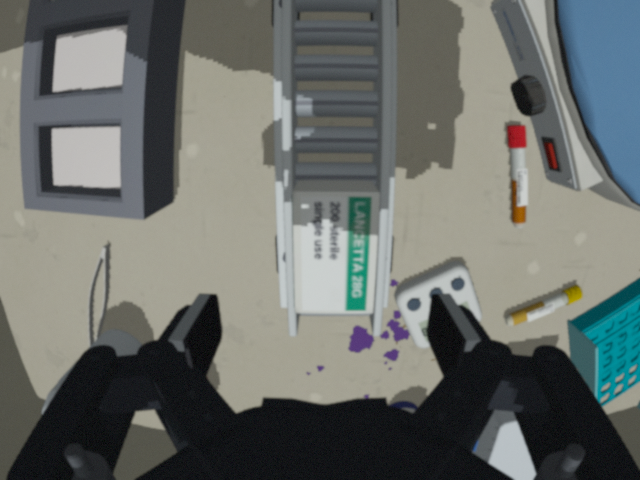

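Carton 2 lies at (0.654, -0.134), aligned with the rails (image ~335,250). The timer below right is only 18 mm tall, so the fingers clear it. I descend and grip.

Emit:
apply_moves --deltas '[{"hand": -1,"dp": [-0.001,0.003,0.03],"delta_rot": [0,0,0]},{"hand": -1,"dp": [0,0,0.03],"delta_rot": [0,0,0]},{"hand": -1,"dp": [0,0,0.019],"delta_rot": [0,0,0]},{"hand": -1,"dp": [0,0,0],"delta_rot": [0,0,0]},{"hand": -1,"dp": [0,0,0],"delta_rot": [0,0,0]}]' --force 25

```text
t: 14.55
tool_pos: [0.6551, -0.1338, 0.0623]
orientation: [0.694, 0.72, -0.0, -0.0]
force: [0.8, -0.9, 1.9]
finger_gap: 0.0856
grasp_force: 0.0
```

Emit:
apply_moves --deltas '[{"hand": 0,"dp": [0,0,0],"delta_rot": [0,0,0]},{"hand": 0,"dp": [0,0,0],"delta_rot": [0,0,0]}]'

```text
t: 14.72
tool_pos: [0.6569, -0.1342, 0.0646]
orientation: [0.694, 0.72, 0.001, 0.002]
force: [-0.5, 0.4, -0.3]
finger_gap: 0.0639
grasp_force: 0.0
```

Emit:
apply_moves --deltas '[{"hand": 0,"dp": [0,-0.002,0.005],"delta_rot": [0,0,0]},{"hand": 0,"dp": [0,0,0],"delta_rot": [0,0,0]},{"hand": 0,"dp": [0,0,0],"delta_rot": [0,0,0]}]'

```text
t: 14.97
tool_pos: [0.6544, -0.1343, 0.0587]
orientation: [0.694, 0.72, 0.001, 0.001]
force: [1.7, 0.2, 5.2]
finger_gap: 0.0474
grasp_force: 26.0
```

Emit:
apply_moves --deltas '[{"hand": 1,"dp": [0,0,0],"delta_rot": [0,0,0]},{"hand": 1,"dp": [0,0,0],"delta_rot": [0,0,0]},{"hand": 1,"dp": [0,0,0],"delta_rot": [0,0,0]},{"hand": 1,"dp": [0,0,0],"delta_rot": [0,0,0]}]'

```text
t: 15.3
tool_pos: [0.6543, -0.1343, 0.0587]
orientation: [0.694, 0.72, 0.001, 0.001]
force: [-1.4, 0.0, 6.1]
finger_gap: 0.0474
grasp_force: 26.1
```

Emit:
apply_moves --deltas '[{"hand": 1,"dp": [0.015,0,0],"delta_rot": [0,0,0]},{"hand": 1,"dp": [0.03,0,0],"delta_rot": [0,0,0]},{"hand": 1,"dp": [0.03,0,0],"delta_rot": [0,0,0]},{"hand": 1,"dp": [0.03,0,0],"delta_rot": [0,0,0]},{"hand": 1,"dp": [0.03,0,0],"delta_rot": [0,0,0]}]'

```text
t: 15.72
tool_pos: [0.6492, 0.0011, 0.0587]
orientation: [0.695, 0.719, 0.001, 0.001]
force: [0.8, -0.8, 5.4]
finger_gap: 0.0476
grasp_force: 26.1
```

Emit:
apply_moves --deltas '[{"hand": 1,"dp": [0.03,0,0],"delta_rot": [0,0,0]},{"hand": 1,"dp": [0.03,0,0],"delta_rot": [0,0,0]},{"hand": 1,"dp": [0.03,0,0],"delta_rot": [0,0,0]},{"hand": 1,"dp": [0.03,0,0],"delta_rot": [0,0,0]},{"hand": 1,"dp": [0.03,0,0],"delta_rot": [0,0,0]}]'

```text
t: 16.13
tool_pos: [0.6436, 0.1515, 0.0587]
orientation: [0.694, 0.72, 0.001, 0.001]
force: [0.7, -0.2, 6.0]
finger_gap: 0.0477
grasp_force: 26.2
```

Emit:
apply_moves --deltas '[{"hand": 1,"dp": [0.02,0,0],"delta_rot": [0,0,0]},{"hand": 1,"dp": [0.012,0,0],"delta_rot": [0,0,0]},{"hand": 1,"dp": [0.008,0,0],"delta_rot": [0,0,0]},{"hand": 1,"dp": [0,0,0],"delta_rot": [0,0,0]}]'

```text
t: 16.47
tool_pos: [0.6419, 0.1943, 0.0587]
orientation: [0.693, 0.721, 0.002, -0.0]
force: [0.5, 1.1, 7.0]
finger_gap: 0.0476
grasp_force: 26.3
```

Emit:
apply_moves --deltas '[{"hand": 1,"dp": [0.008,0.001,0],"delta_rot": [0,0,0]},{"hand": 1,"dp": [0.006,0,0],"delta_rot": [0,0,0]},{"hand": 1,"dp": [0.004,0,0],"delta_rot": [0,0,0]},{"hand": 1,"dp": [0.003,0,0],"delta_rot": [0,0,0]},{"hand": 1,"dp": [0,0,0],"delta_rot": [0,0,0]}]'

```text
t: 16.88
tool_pos: [0.6414, 0.2126, 0.0587]
orientation: [0.694, 0.72, 0.0, -0.0]
force: [-2.7, 0.3, 8.0]
finger_gap: 0.0474
grasp_force: 26.5
```

Emit:
apply_moves --deltas '[{"hand": 1,"dp": [0.002,0,0],"delta_rot": [0,0,0]},{"hand": 1,"dp": [0.002,0,0],"delta_rot": [0,0,0]},{"hand": 1,"dp": [0,0,0],"delta_rot": [0,0,0]}]'

```text
t: 17.13
tool_pos: [0.6413, 0.2159, 0.0587]
orientation: [0.694, 0.72, 0.0, 0.0]
force: [-2.5, -0.4, 8.9]
finger_gap: 0.0478
grasp_force: 26.5
```

Emit:
apply_moves --deltas '[{"hand": 1,"dp": [0.002,0,0],"delta_rot": [0,0,0]},{"hand": 1,"dp": [0.001,0,0],"delta_rot": [0,0,0]},{"hand": 1,"dp": [0,0,0],"delta_rot": [0,0,0]}]'

```text
t: 17.38
tool_pos: [0.6413, 0.2162, 0.0587]
orientation: [0.694, 0.72, -0.001, 0.001]
force: [-3.2, -4.2, 10.7]
finger_gap: 0.0475
grasp_force: 26.7
```

Emit:
apply_moves --deltas '[{"hand": 1,"dp": [0.003,0,0],"delta_rot": [0,0,0]},{"hand": 1,"dp": [0.001,0,0],"delta_rot": [0,0,0]},{"hand": 1,"dp": [0,0,0],"delta_rot": [0,0,0]}]'

```text
t: 17.63
tool_pos: [0.6413, 0.2162, 0.0586]
orientation: [0.695, 0.719, -0.004, 0.003]
force: [-3.1, -10.0, 12.2]
finger_gap: 0.0478
grasp_force: 26.9
```

```bash
python3 - <<'E'
from h import *
st(); im,d,ci=snap('wrist','w6.png'); cv2.imwrite('pics/w6c.png',cv2.resize(im[130:400,180:480],None,fx=2.2,fy=2.2,interpolation=cv2.INTER_CUBIC))
E
```

```text
17.63 [0.6413 0.2162 0.0586] [ 0.6949  0.7191 -0.0036  0.0026] [ -3.1 -10.   12.2] 0.0478 26.9
```

View pics/w6c.png

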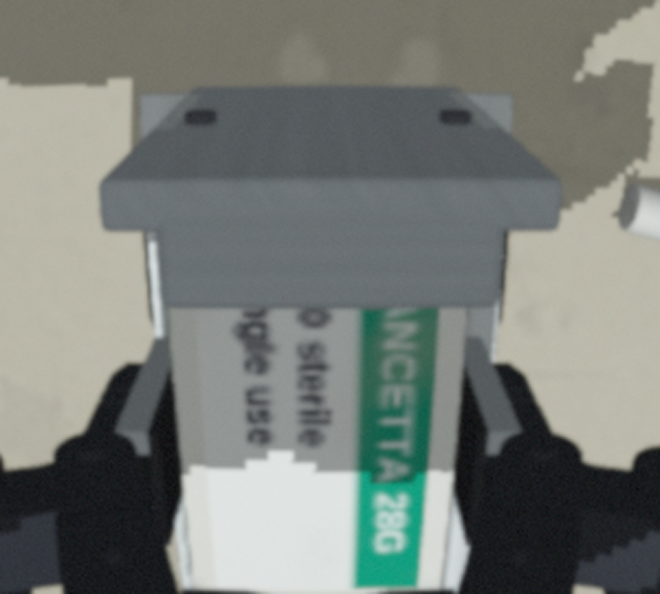

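The carton sits exactly as carton 1 did under the lip, with 10 N against the stop, so it is home. I ease it back and lift.

Emit:
apply_moves --deltas '[{"hand": 1,"dp": [-0.008,0,0],"delta_rot": [0,0,0]},{"hand": 1,"dp": [-0.008,0,0],"delta_rot": [0,0,0]},{"hand": 1,"dp": [-0.008,0,0],"delta_rot": [0,0,0]},{"hand": 1,"dp": [-0.004,0,0],"delta_rot": [0,0,0]},{"hand": 1,"dp": [0,0,0],"delta_rot": [0,0,0]}]' --force 35

```text
t: 18.1
tool_pos: [0.6422, 0.1928, 0.0587]
orientation: [0.695, 0.719, -0.001, 0.0]
force: [-2.6, -1.3, 9.2]
finger_gap: 0.0475
grasp_force: 35.0
```

Emit:
apply_moves --deltas '[{"hand": 1,"dp": [0,0,-0.01],"delta_rot": [0,0,0]},{"hand": 1,"dp": [0,0,-0.02],"delta_rot": [0,0,0]},{"hand": 1,"dp": [0,0,-0.025],"delta_rot": [0,0,0]},{"hand": 1,"dp": [0,0,-0.03],"delta_rot": [0,0,0]},{"hand": 1,"dp": [0,0,-0.01],"delta_rot": [0,0,0]}]'

```text
t: 18.52
tool_pos: [0.6441, 0.1951, 0.1565]
orientation: [0.694, 0.72, 0.003, 0.001]
force: [0.8, 1.3, -0.4]
finger_gap: 0.0475
grasp_force: 38.3
```

Emit:
apply_moves --deltas '[{"hand": 1,"dp": [0,0,0],"delta_rot": [0,0,6.8]},{"hand": 1,"dp": [0,0,0],"delta_rot": [0,0,6.8]},{"hand": 1,"dp": [0,0,0],"delta_rot": [0,0,6.8]},{"hand": 1,"dp": [0,0,0],"delta_rot": [0,0,6.8]},{"hand": 1,"dp": [0,0,0],"delta_rot": [0,0,6.8]}]'

```text
t: 18.93
tool_pos: [0.6414, 0.1944, 0.1517]
orientation: [0.876, 0.483, -0.001, -0.0]
force: [0.5, 0.9, -1.2]
finger_gap: 0.047
grasp_force: 38.2
```

Emit:
apply_moves --deltas '[{"hand": 1,"dp": [0,0,0],"delta_rot": [0,0,6.8]},{"hand": 1,"dp": [0,0,0],"delta_rot": [0,0,6.8]},{"hand": 1,"dp": [0,0,0],"delta_rot": [0,0,6.8]},{"hand": 1,"dp": [0,0,0],"delta_rot": [0,0,6.8]},{"hand": 1,"dp": [0,0,0],"delta_rot": [0,0,6.8]}]'

```text
t: 19.35
tool_pos: [0.6413, 0.1945, 0.1516]
orientation: [0.979, 0.206, -0.001, 0.0]
force: [0.8, 0.3, -2.0]
finger_gap: 0.0472
grasp_force: 38.2
```

Emit:
apply_moves --deltas '[{"hand": 1,"dp": [0,0,0],"delta_rot": [0,0,6.8]},{"hand": 1,"dp": [0,0,0],"delta_rot": [0,0,6.8]},{"hand": 1,"dp": [0,0,0],"delta_rot": [0,0,6.8]},{"hand": 1,"dp": [0,0,0],"delta_rot": [0,0,6.8]},{"hand": 1,"dp": [0,0,0],"delta_rot": [0,0,0]}]'

```text
t: 19.77
tool_pos: [0.6413, 0.1948, 0.1515]
orientation: [1.0, -0.028, -0.001, 0.0]
force: [0.5, -0.0, -1.4]
finger_gap: 0.0471
grasp_force: 38.2
```

```bash
python3 - <<'E'
from h import *
s=st(); M=R.from_quat(s['orientation']); print(np.degrees(np.arctan2(*M.as_matrix()[1::-1,0])))
for n,g in(('p1',[.4700,-.0069]),('p2',[.4659,-.0818])): print(n,M.inv().apply(np.array(g+[s['tool_pos'][2]])-s['tool_pos']))
E
```

```text
19.77 [0.6413 0.1948 0.1515] [ 9.996e-01 -2.840e-02 -9.000e-04  5.000e-04] [ 0.5 -0.  -1.4] 0.0471 38.2
-3.252160352218041
p1 [-0.15953611  0.21113731  0.00047744]
p2 [-0.1593804   0.28614925  0.00054893]
```

I use the far pocket, clear of carton 1.

Emit:
apply_moves --deltas '[{"hand": 1,"dp": [-0.0177,0.0318,0],"delta_rot": [0,0,0]},{"hand": 1,"dp": [-0.0177,0.0318,0],"delta_rot": [0,0,0]},{"hand": 1,"dp": [-0.0177,0.0318,0],"delta_rot": [0,0,0]},{"hand": 1,"dp": [-0.0177,0.0318,0],"delta_rot": [0,0,0]},{"hand": 1,"dp": [-0.0177,0.0318,0],"delta_rot": [0,0,0]}]'

```text
t: 20.18
tool_pos: [0.5437, 0.0396, 0.1522]
orientation: [1.0, -0.025, -0.0, 0.0]
force: [0.6, -0.9, -1.2]
finger_gap: 0.0474
grasp_force: 38.3
```

Emit:
apply_moves --deltas '[{"hand": 1,"dp": [-0.0177,0.0318,0],"delta_rot": [0,0,0]},{"hand": 1,"dp": [-0.0177,0.0318,0],"delta_rot": [0,0,0]},{"hand": 1,"dp": [-0.0177,0.0318,0],"delta_rot": [0,0,0]},{"hand": 1,"dp": [-0.0177,0.0318,0],"delta_rot": [0,0,0]},{"hand": 1,"dp": [0,0,0.02],"delta_rot": [0,0,0]}]'

```text
t: 20.6
tool_pos: [0.4642, -0.0905, 0.1347]
orientation: [1.0, -0.031, 0.001, 0.003]
force: [0.1, -1.1, -2.1]
finger_gap: 0.0471
grasp_force: 38.3
```

Emit:
apply_moves --deltas '[{"hand": 1,"dp": [0,0,0.03],"delta_rot": [0,0,0]},{"hand": 1,"dp": [0,0,0.01],"delta_rot": [0,0,0]},{"hand": 1,"dp": [0,0,0],"delta_rot": [0,0,0]},{"hand": 1,"dp": [0,0,0],"delta_rot": [0,0,0]},{"hand": 1,"dp": [0,0,0],"delta_rot": [0,0,0]}]'

```text
t: 21.02
tool_pos: [0.4682, -0.0825, 0.0929]
orientation: [1.0, -0.026, 0.001, 0.0]
force: [0.5, 0.5, -2.1]
finger_gap: 0.0475
grasp_force: 38.2
```

```bash
python3 - <<'E'
from h import *
s=st(); im,d,ci=snap('wrist'); W=wpts(d,ci)
fit(W,.108,.125,(.38,.56,-.16,.0),'carton'); fit(W,.049,.061,(.38,.56,-.14,.14),'tray'); fit(W,.03,.045,(.4,.51,-.13,.12),'plate')
s=st(); M=R.from_quat(s['orientation']); print(np.degrees(np.arctan2(*M.as_matrix()[1::-1,0])))
E
```

```text
21.02 [ 0.4682 -0.0825  0.0929] [ 9.997e-01 -2.620e-02  6.000e-04  0.000e+00] [ 0.5  0.5 -2.1] 0.0475 38.2
carton [  220   223   210   178 24107] [468.5 -83.5] [75.3 75.9] 86.8 z 0.1177
tray [   21   153   382   197 34601] [469.9  -6. ] [231.7 121.1] 87.0 z 0.0553
plate [ 280  194   84   12 1003] [500.  -83.6] [45.4  6.6] 86.7 z 0.0393
plate [ 143  195   91  128 9504] [468.5  -4.2] [49.8 78.9] 86.7 z 0.0393
21.07 [ 0.4684 -0.0825  0.0931] [ 9.997e-01 -2.640e-02  9.000e-04  1.000e-04] [-0.1 -0.  -0.7] 0.0471 38.2
-3.0221307877362324
```

Emit:
apply_moves --deltas '[{"hand": 1,"dp": [-0.0025,-0.0013,0.005],"delta_rot": [0,0,0]},{"hand": 1,"dp": [0,0,0.008],"delta_rot": [0,0,0]},{"hand": 1,"dp": [0,0,0.005],"delta_rot": [0,0,0]},{"hand": 1,"dp": [0,0,0.003],"delta_rot": [0,0,0]},{"hand": 1,"dp": [0,0,0.003],"delta_rot": [0,0,0]}]'

```text
t: 21.48
tool_pos: [0.4651, -0.081, 0.0678]
orientation: [1.0, -0.027, -0.0, -0.0]
force: [0.7, -0.1, -1.6]
finger_gap: 0.0472
grasp_force: 38.3
```

Emit:
apply_moves --deltas '[{"hand": 1,"dp": [0,0,0.003],"delta_rot": [0,0,0]},{"hand": 1,"dp": [0,0,0.002],"delta_rot": [0,0,0]},{"hand": 1,"dp": [0,0,0],"delta_rot": [0,0,0]}]'

```text
t: 21.73
tool_pos: [0.4651, -0.081, 0.0629]
orientation: [1.0, -0.027, -0.0, -0.0]
force: [-0.5, 0.4, -1.7]
finger_gap: 0.0476
grasp_force: 38.3
```

Emit:
apply_moves --deltas '[{"hand": 1,"dp": [0,0,0.003],"delta_rot": [0,0,0]},{"hand": 1,"dp": [0,0,0.002],"delta_rot": [0,0,0]},{"hand": 1,"dp": [0,0,0.001],"delta_rot": [0,0,0]},{"hand": 1,"dp": [0,0,0],"delta_rot": [0,0,0]}]'

```text
t: 22.07
tool_pos: [0.4651, -0.081, 0.0571]
orientation: [1.0, -0.027, -0.0, -0.0]
force: [0.5, 0.2, -1.9]
finger_gap: 0.0478
grasp_force: 38.3
```

Emit:
apply_moves --deltas '[{"hand": 1,"dp": [0,0,0.002],"delta_rot": [0,0,0]},{"hand": 1,"dp": [0,0,0],"delta_rot": [0,0,0]},{"hand": 1,"dp": [0,0,0],"delta_rot": [0,0,0]}]'

```text
t: 22.32
tool_pos: [0.4652, -0.081, 0.0553]
orientation: [1.0, -0.027, -0.0, -0.0]
force: [0.0, 0.4, -1.2]
finger_gap: 0.0475
grasp_force: 38.3
```

Emit:
apply_moves --deltas '[{"hand": 1,"dp": [0,0,0.0015],"delta_rot": [0,0,0]},{"hand": 1,"dp": [0,0,0],"delta_rot": [0,0,0]},{"hand": 1,"dp": [0,0,0],"delta_rot": [0,0,0]}]'

```text
t: 22.57
tool_pos: [0.4653, -0.081, 0.0539]
orientation: [1.0, -0.027, 0.0, -0.0]
force: [0.1, 0.2, 0.7]
finger_gap: 0.0474
grasp_force: 38.6
```

Contact with the lifter is starting. I release and rise, then close the fingers.

Emit:
apply_moves --deltas '[{"hand": -1,"dp": [0,0,0],"delta_rot": [0,0,0]},{"hand": -1,"dp": [0,0,0],"delta_rot": [0,0,0]},{"hand": -1,"dp": [0,0,0],"delta_rot": [0,0,0]},{"hand": -1,"dp": [0,0,0],"delta_rot": [0,0,0]},{"hand": -1,"dp": [0,0,-0.01],"delta_rot": [0,0,0]}]'

```text
t: 22.98
tool_pos: [0.4644, -0.0808, 0.063]
orientation: [1.0, -0.027, -0.001, -0.0]
force: [-1.1, 0.6, 0.2]
finger_gap: 0.0854
grasp_force: 0.0
```

Emit:
apply_moves --deltas '[{"hand": -1,"dp": [0,0,-0.02],"delta_rot": [0,0,0]},{"hand": -1,"dp": [0,0,-0.03],"delta_rot": [0,0,0]},{"hand": 1,"dp": [0,0,0],"delta_rot": [0,0,0]},{"hand": 1,"dp": [0,0,0],"delta_rot": [0,0,0]},{"hand": 1,"dp": [0,0,0],"delta_rot": [0,0,0]}]'

```text
t: 23.4
tool_pos: [0.4652, -0.0808, 0.1141]
orientation: [1.0, -0.027, 0.0, -0.0]
force: [-0.6, -0.2, 0.2]
finger_gap: 0.0516
grasp_force: 0.0
```

Emit:
apply_moves --deltas '[{"hand": 1,"dp": [0,0,0],"delta_rot": [0,0,0]},{"hand": 1,"dp": [0,0,0],"delta_rot": [0,0,0]},{"hand": 1,"dp": [0,0,0],"delta_rot": [0,0,0]},{"hand": 1,"dp": [0,0,0],"delta_rot": [0,0,0]}]'

```text
t: 23.73
tool_pos: [0.4648, -0.081, 0.1133]
orientation: [1.0, -0.027, -0.001, -0.0]
force: [-0.4, -0.1, -0.2]
finger_gap: 0.0006
grasp_force: 0.0
```

```bash
python3 - <<'E'
from h import *
s=st(); im,d,ci=snap('wrist'); W=wpts(d,ci)
fit(W,.066,.09,(.38,.56,-.16,.0),'carton'); fit(W,.049,.061,(.38,.56,-.14,.14),'tray')
E
```

```text
23.73 [ 0.4648 -0.081   0.1133] [ 9.996e-01 -2.710e-02 -6.000e-04 -1.000e-04] [-0.4 -0.1 -0.2] 0.0006 0.0
carton [ 275  190   98  138 9768] [466.  -81.5] [49.1 75.3] 86.9 z 0.0787
tray [   41   143   356   194 38051] [470.   -5.9] [232.  121.3] 87.0 z 0.0552
tray [281 184  87   6 312] [503.1 -83.9] [47.2  1. ] 86.9 z 0.0557
```

Carton 2 sits square in the pocket. I press it down.

Emit:
apply_moves --deltas '[{"hand": 1,"dp": [0,0,0.02],"delta_rot": [0,0,0]},{"hand": 1,"dp": [0,0,0.01],"delta_rot": [0,0,0]},{"hand": 1,"dp": [0,0,0.006],"delta_rot": [0,0,0]},{"hand": 1,"dp": [0,0,0.005],"delta_rot": [0,0,0]},{"hand": 1,"dp": [0,0,0.003],"delta_rot": [0,0,0]}]'

```text
t: 24.2
tool_pos: [0.4647, -0.0809, 0.0696]
orientation: [1.0, -0.027, -0.0, -0.0]
force: [-1.3, 1.2, 6.9]
finger_gap: -0.0
grasp_force: 3.0
```

Emit:
apply_moves --deltas '[{"hand": 1,"dp": [0,0,0.004],"delta_rot": [0,0,0]},{"hand": 1,"dp": [0,0,0.004],"delta_rot": [0,0,0]},{"hand": 1,"dp": [0,0,0.003],"delta_rot": [0,0,0]},{"hand": 1,"dp": [0,0,0.002],"delta_rot": [0,0,0]},{"hand": 1,"dp": [0,0,0],"delta_rot": [0,0,0]}]'

```text
t: 24.62
tool_pos: [0.4648, -0.0809, 0.0568]
orientation: [1.0, -0.027, -0.0, -0.0]
force: [0.1, 0.4, -0.9]
finger_gap: -0.0002
grasp_force: 0.0
```

Emit:
apply_moves --deltas '[{"hand": 1,"dp": [0,0,0.001],"delta_rot": [0,0,0]},{"hand": 1,"dp": [0,0,0.001],"delta_rot": [0,0,0]},{"hand": 1,"dp": [0,0,0],"delta_rot": [0,0,0]},{"hand": 1,"dp": [0,0,0],"delta_rot": [0,0,0]}]'

```text
t: 24.95
tool_pos: [0.465, -0.081, 0.055]
orientation: [1.0, -0.027, -0.0, -0.0]
force: [-2.6, -0.1, 4.6]
finger_gap: -0.0002
grasp_force: 2.5
```

Emit:
apply_moves --deltas '[{"hand": 1,"dp": [0,0,0.0015],"delta_rot": [0,0,0]},{"hand": 1,"dp": [0,0,0],"delta_rot": [0,0,0]},{"hand": 1,"dp": [0,0,0],"delta_rot": [0,0,0]}]'

```text
t: 25.2
tool_pos: [0.4651, -0.081, 0.0548]
orientation: [1.0, -0.027, 0.0, -0.0]
force: [-3.1, 2.2, 21.8]
finger_gap: 0.0005
grasp_force: 10.7
```

Emit:
apply_moves --deltas '[{"hand": 1,"dp": [0,0,0.001],"delta_rot": [0,0,0]},{"hand": 1,"dp": [0,0,0],"delta_rot": [0,0,0]},{"hand": 1,"dp": [0,0,0],"delta_rot": [0,0,0]}]'

```text
t: 25.45
tool_pos: [0.4651, -0.0811, 0.0547]
orientation: [1.0, -0.027, 0.001, -0.0]
force: [-4.2, 0.7, 31.6]
finger_gap: -0.0001
grasp_force: 16.1
```

Emit:
apply_moves --deltas '[{"hand": 1,"dp": [0,0,-0.02],"delta_rot": [0,0,0]},{"hand": 1,"dp": [0,0,-0.04],"delta_rot": [0,0,0]},{"hand": 1,"dp": [0,0,-0.04],"delta_rot": [0,0,0]},{"hand": 1,"dp": [0,0,-0.04],"delta_rot": [0,0,0]},{"hand": 1,"dp": [0,0,-0.03],"delta_rot": [0,0,0]}]'

```text
t: 25.87
tool_pos: [0.4659, -0.0814, 0.2252]
orientation: [1.0, -0.027, 0.002, 0.0]
force: [-0.0, -0.2, 0.8]
finger_gap: 0.0002
grasp_force: 0.0
```

Emit:
apply_moves --deltas '[{"hand": 1,"dp": [0,0,0],"delta_rot": [0,0,0]},{"hand": 1,"dp": [0,0,0],"delta_rot": [0,0,0]}]'

```text
t: 26.03
tool_pos: [0.4666, -0.0811, 0.2239]
orientation: [1.0, -0.027, 0.002, 0.0]
force: [-0.3, 0.8, -0.1]
finger_gap: 0.0001
grasp_force: 0.0
```

```bash
python3 - <<'E'
from h import *
s=st(); im,d,ci=snap('wrist','w7.png'); W=wpts(d,ci); p=W.reshape(-1,3)
for x,y in((.45,.068),(.495,.068),(.475,.05),(.475,.086),(.44,-.08),(.495,-.08),(.466,-.1),(.466,-.065),(.471,.032),(.515,-.01)):
    m=(np.hypot(p[:,0]-x,p[:,1]-y)<.004); print(x,y,m.sum(),np.round(np.nanpercentile(p[m,2],[5,50]),4) if m.any() else 0)
im,d,ci=snap('side','s7.png'); fit(pts(d,ci),.07,.089,(.55,.75,-.3,.24),'cart_side')
E
```

```text
26.03 [ 0.4666 -0.0811  0.2239] [ 9.996e-01 -2.690e-02  2.400e-03  1.000e-04] [-0.3  0.8 -0.1] 0.0001 0.0
0.45 0.068 50 [0.0544 0.0557]
0.495 0.068 53 [0.0546 0.0556]
0.475 0.05 54 [0.0542 0.0556]
0.475 0.086 41 [0.0547 0.0554]
0.44 -0.08 63 [0.0543 0.0557]
0.495 -0.08 67 [0.0545 0.0555]
0.466 -0.1 104 [0.0548 0.056 ]
0.466 -0.065 66 [0.0544 0.0556]
0.471 0.032 57 [0.0543 0.0553]
0.515 -0.01 66 [0.0538 0.055 ]
```

View pics/w7.png

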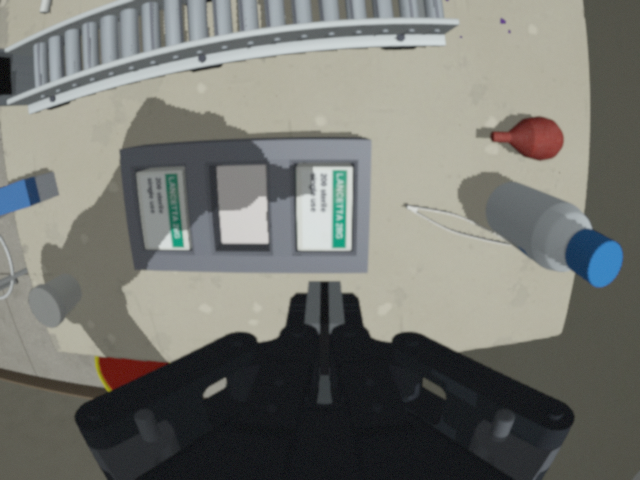

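View pics/s7.png

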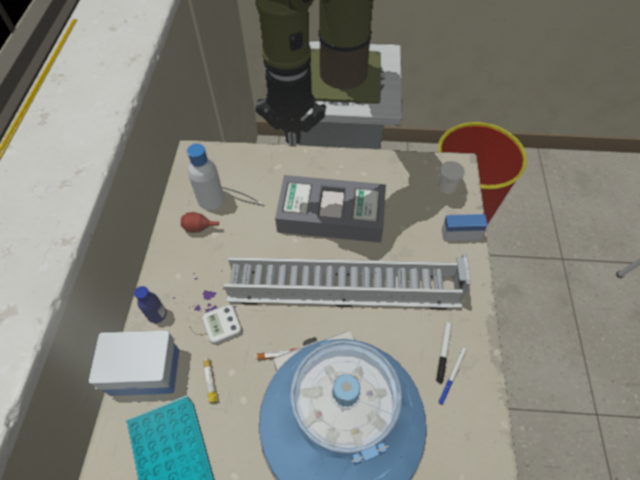

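Both cartons are flush in the outer pockets (side view ~297,197 and ~367,203). The track is empty, the bystanders have not moved, and the gripper touches nothing.

```bash
python3 -c "
from plant import bot
print(bot.job_done())"
```

```text
the job is handed in; nothing more can be done
None
```

Both cartons on the track (the third was absent at this start) were rolled home against the stop in order, set in the tray's two outer pockets and pressed flush; the job is handed in, and no verdict was shown.

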